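# Sort left- and right-hand hinge brackets into their side bins

### The arm

A 6-joint arm with a two-finger parallel gripper is mounted at the origin on the work surface. World frame = base frame: x ahead of the robot, y to its left, z up, the work surface at z = 0. Lengths are in mm, angles in rad, forces in N, time in s.
With the tool pointing down it reaches from about 375 to 975 mm from the base axis. Payload 3.8 kg.
Tool frame: the origin (TCP) lies midway between the tips of the shut fingers; the grasp point (between the pads) lies 19 mm behind it (bot.hold_point_z is the distance from the TCP to the grasp point, in mm); z points along the fingers, y is the line along which they close (so a half turn about z gives the same grasp; the last joint's range is limited). The gripper opens to 88 mm and grips with 3 to 60 N. Pads are 18 mm wide; open, the fingers measure 123 mm over their backs; the gripper's body (75 mm by 187 mm) begins 45 mm behind the grasp point.
Start: joints at [-1.248, 0.264, 1.604, -0, 1.274, -0.037], TCP at [237.653, -631.775, 238.706] pointing down, gripper open.
Joint ranges: [-2.63, 2.63], [-0.94, 2.18], [0.31, 2.57], [-1.31, 4.45], [0, 2.66], [-2.55, 2.55]. Speed limits (rad/s): [2.57, 2.57, 3.14, 3.14, 3.14, 3.14].

### API

Orientations are given as a unit quaternion [w, x, y, z].
In Python, from cell import bot, cams, order gives the robot as it stands.
- The arm moves only by the shell command python3 -m crank 'ROWS'. ROWS is a JSON object of lists of equal length, an entry for each row: "rotation": the turn, a rotation vector about the tool's x, y, z in degrees, a list of three; "offset": the shift along the tool's x, y, z in cm, a list of three; "hand": the opening, from 0 (shut) to 1 (fully open). In form: {"rotation": [[ax, ay, az], ...], "offset": [[dx, dy, dz], ...], "hand": [hand, ...]}. A call has 1 to 8 rows; each row is the pose to reach, as a shift and turn from the pose commanded when the call began, along the tool's axes at that moment; what a row does not reach only later rows make up. A row lasts 1/8 s, in which the tool goes at most 62.5 mm and 10.7 degrees, less where a joint would pass 70% of its speed; a pose out of reach is approached as far as the arm can. A call with a gripper value outside its range is refused whole. The fingers move at their own pace and stop on an object; the grip force is fixed at half the most. Time passes only in rows, so rows that repeat a pose let the fingers close. It gives the time, the measured TCP pose, the force, the opening and the grip force at its end, in the units of the state.
- bot.observe(): the state, without advancing time (a new reading comes with each control period).
- cams.snapshot(name): name is "scene" or "top"; returns the picture (400x640x3 uint8, blue, green, red); there is no depth.
- cams.camera_params(name): a dict with "fov_y" (degrees; the focal length in pixels is half the picture's height over the tangent of half this angle, whatever the lens; pixels are square), "cx", "cy" (the principal point, pixels), "world_to_cam" (4x4, takes a point from world to camera coordinates). Camera axes: x right, y down, z forward; pixel columns grow to the right and rows downward; lengths in mm; the calibration is good to about 2 mm. A picture is of the moment at which its call begins. camera_params takes no time and is no camera call.
- order.sign_off(): hands the job in; it is judged then, once.
Trained networks look in the newest picture that a camera, given by its name, has taken for a name from the list of things; names that differ only in an ending like _2 or _b are one class to them, and where a whole thing is asked for, a point or a joint stands for the part that bears it (a point fixed in the world has none). Each returns a list of dicts, best first, with "conf" (0 to 1); they miss things now and then, are a little off and sometimes report something else, mostly with a low value. They report only what shows in the picture. A call takes as long as a camera call. They do not tell look-alikes from the thing itself.
- cams.boxes_of(camera, target): "centre" ([x, y, z] in mm, in world coordinates, good to about 4 mm: the middle of the surface that is visible of it).
- cams.outline_of(camera, target): "mask" (400x640 bool, what is visible of it).
The state is a dict: "time": time; "qpos": joint angles; "dq": joint speeds; "joint_efforts": joint torques, N m; "position": TCP position; "eef_rot": TCP orientation; "ft_force": force on the tool from outside, world axes, zero at the start; "moment": the same for the moment, N m; "finger_gap": opening from 0.0 (shut) to 1.0 (fully open); "grip_force": force on a finger pad.
Only numpy, scipy, OpenCV 4.12 (cv2) and the standard library are available. Lean on these libraries where they do the work, as an engineer would, in place of code of your own. Each camera call takes 0.05 s, during which the arm holds its last target. There are 200 camera calls.

### The job

Three tested hinge brackets lie on the sorting tray: slide each one sideways off the tray into the bin for its hand, left-hand brackets into the bin on the robot's left and right-hand ones into the bin on its right, until each lies in its bin, plate down and wholly off the tray. Seen from above with the short arm and its upright barrel pointing away from you, a left-hand bracket's long plate runs off to the left of the arm, a right-hand one's to the right. Push them along flat, without lifting them off the tray or tipping them over, and leave the other things on the bench where they are.

Things in the scene. Friction and masses are not known exactly. Their poses are not given: they have to be found in the camera images.
- deck: Sorting tray: bare-metal deck fixed to the bench, 410 (own x, away from the robot) x 300 mm (own y, to its left); origin at the centre of the underside. Top 18 mm above the bench. Rails 10 mm wide, 12 mm above the deck, on the near and far edges only. It ends without a rail at own y = +150 and -150 mm, where the bins begin. Brackets start in three rows 112 mm apart in own x, turned any way.
- bin_left: Grey bin on the robot's left, fixed, open side against the tray's left edge. Origin on the bench, middle of the open side; own y points into the bin, away from the tray; own x along the open side. Inside 408 wide (own x), 194 mm deep (own y). Floor cork-lined, 8 mm above the bench: a 10 mm step down from the deck. Walls on the other three sides, 6 thick, 48 mm above the bench.
- bin_right: Grey plastic bin on the robot's right, for right-hand brackets, same as bin_left but turned half round: its own y points into the bin, away from the tray. Origin on the bench at the middle of the open side.
- bracket_a_mid (a point): left-hand dark steel bracket, L-shaped from above, plate down, 0.35 kg, 80 (own x) x 66 (own y) x 38 mm high; this point is the middle of that envelope, own z up. Plate 80 x 36 x 8 mm at own y -33 to 3. At the +x end an arm 24 wide, 8 thick points to own +y and ends in an upright barrel, 24 mm diameter, 38 tall, axis at own (25, 21). Centre of mass near own (11, 0).
- bracket_b_mid (a point): left-hand dark steel bracket, L-shaped from above, plate down, 0.35 kg, 80 (own x) x 66 (own y) x 38 mm high; this point is the middle of that envelope, own z up. Plate 80 x 36 x 8 mm at own y -33 to 3. At the +x end an arm 24 wide, 8 thick points to own +y and ends in an upright barrel, 24 mm diameter, 38 tall, axis at own (25, 21). Centre of mass near own (11, 0).
- bracket_c_mid (a point): right-hand dark steel bracket, L-shaped from above, plate down, 0.35 kg, 80 (own x) x 66 (own y) x 38 mm high; this point is the middle of that envelope, own z up. Plate 80 x 36 x 8 mm at own y 33 to -3. At the +x end an arm 24 wide, 8 thick points to own -y and ends in an upright barrel, 24 mm diameter, 38 tall, axis at own (25, -21). Centre of mass near own (11, 0).
- test_block: Bystander: bare steel hardness test block, disc 64 mm diameter, 14 mm high, on the bench outside the left bin. Origin at the centre of its underside.
- wash_bottle: Bystander: white wash bottle with blue cap and spout, 64 mm diameter, 185 mm high, on the bench outside the left bin. Origin at the centre of its underside.
- block_case: Bystander: open wooden case with four steel test blocks, 170 x 75 x 30 mm high, on the bench outside the right bin. Origin at the centre of its underside.
Not all that is in view belongs to the job. Leave any pink look-alike of the part that bears bracket_a_mid alone. What is shaped like the part that bears bracket_b_mid but white is not meant.

How it is judged:
By the outcome, as a careful person would: the job done as asked, in the order asked, and still so for the second after the job is handed in, with the robot touching nothing.
It also fails if it takes over 72 s, if anything falls off the work surface, if the arm or the gripper's body presses on something with over 40 N, if the wrist force passes 120 N, or if a joint passes its speed limit or range.

## Working session

There is one attempt and no reset: what is moved stays moved. The work goes in short steps, Python scripts to look and compute and a shell command to move; the robot and the scene stay as the last step left them, time stands still between calls to the robot, and variables do not carry over. Pictures are saved under pics/ and viewed, at most 10 in all, crops included, and the job is handed in when it is done.

```bash
mkdir -p pics; ls; python3 - <<'E'
from cell import bot,cams
import cv2,numpy as np
for n in ("top","scene"):
    im=cams.snapshot(n); cv2.imwrite(f"pics/{n}0.png",im)
    p=cams.camera_params(n); print(n,p["fov_y"],p["cx"],p["cy"],np.round(p["world_to_cam"],3).tolist())
for t in ("bracket_a_mid","bracket_c_mid","deck","bin_left","bin_right"):
    print(t,[(np.round(d["centre"]).tolist(),round(d["conf"],2)) for d in cams.boxes_of("top",t)])
print(bot.observe())
E
```

```text
pics
top 53.84344641298785 322.45838765025553 199.1934958203263 [[-0.007, -1.0, -0.012, 3.582], [-0.997, 0.008, -0.072, 471.396], [0.072, 0.012, -0.997, 1433.224], [0.0, 0.0, 0.0, 1.0]]
scene 49.70897932347579 319.0122331889158 197.39421745505362 [[-0.283, 0.959, 0.012, 140.532], [0.67, 0.206, -0.713, -294.747], [-0.687, -0.194, -0.701, 1572.048], [0.0, 0.0, 0.0, 1.0]]
bracket_a_mid [([546.0, 66.0, 22.0], 0.73), ([216.0, 245.0, 6.0], 0.49)]
bracket_c_mid [([437.0, 6.0, 26.0], 0.81)]
deck [([567.0, -2.0, 18.0], 0.67)]
bin_left [([552.0, 263.0, 5.0], 0.78)]
bin_right [([583.0, -254.0, 7.0], 0.67)]
{'time': 0.35, 'qpos': array([-1.24791804e+00,  2.64136845e-01,  1.60428601e+00, -1.39693821e-05,
        1.27368505e+00, -3.69036270e-02]), 'dq': array([-0.00016238, -0.00249086, -0.00339451, -0.00014829, -0.00085503,
        0.00019642]), 'joint_efforts': array([ 8.55558619e-05, -5.01296246e+01, -3.56533277e+01,  7.27870641e-02,
        2.33993540e-02, -9.99107101e-05]), 'position': array([ 237.59193382, -631.64448223,  238.39128524]), 'eef_rot': array([-2.54044690e-04,  9.83862810e-01,  1.78924301e-01, -4.33217676e-05]), 'ft_force': array([-0.03446005,  0.52057779,  0.22689557]), 'moment': array([ 0.02555248, -0.05374795,  0.03920458]), 'grip_force': 0.0, 'finger_gap': 1.0040404590200118}
```

View pics/top0.png

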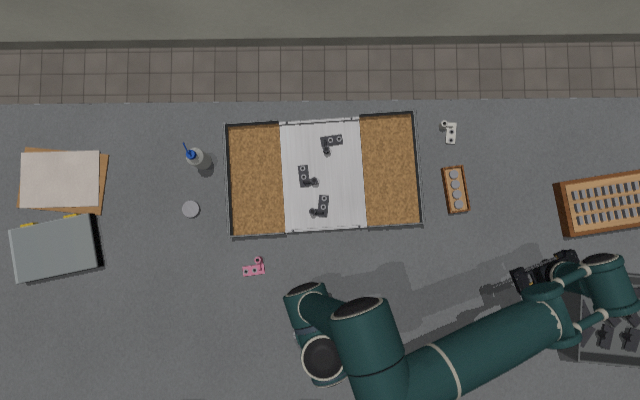

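View pics/scene0.png

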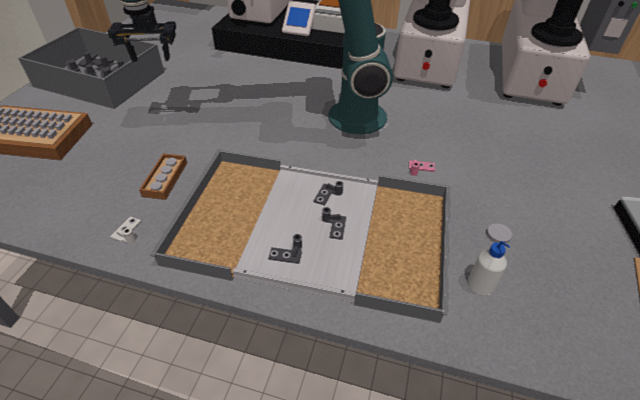

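The top view shows three dark brackets on the tray, at about (331,144), (308,176) and (320,207). The pink look-alike is at (253,267) and the white one at (449,132), both off the tray. Next I fit the poses and handedness.

```bash
cat > h.py <<'E'
import cv2,numpy as np
from cell import bot,cams
from scipy.optimize import minimize
def proj(n,P):
    p=cams.camera_params(n);M=np.array(p["world_to_cam"]);f=200/np.tan(np.radians(p["fov_y"]/2))
    c=np.atleast_2d(P)@M[:3,:3].T+M[:3,3]
    return np.c_[p["cx"]+f*c[:,0]/c[:,2],p["cy"]+f*c[:,1]/c[:,2]]
def back(n,uv,z):
    p=cams.camera_params(n);M=np.array(p["world_to_cam"]);f=200/np.tan(np.radians(p["fov_y"]/2))
    uv=np.atleast_2d(uv);d=np.c_[(uv[:,0]-p["cx"])/f,(uv[:,1]-p["cy"])/f,np.ones(len(uv))]@M[:3,:3]
    o=-M[:3,:3].T@M[:3,3];return o+d*((z-o[2])/d[:,2])[:,None]
t=np.linspace(0,2*np.pi,25)[:-1]
S=8
def render(n,q,hand,zb,off,size):
    x,y,th=q;s=1 if hand=='L' else -1
    m=np.zeros((size[1]*S//4,size[0]*S//4),np.uint8)
    c,si=np.cos(th),np.sin(th)
    def hull(pts,zs):
        pts=np.array(pts,float);pts[:,1]*=s
        w=np.c_[x+c*pts[:,0]-si*pts[:,1],y+si*pts[:,0]+c*pts[:,1]]
        P=np.vstack([np.c_[w,np.full(len(w),z)] for z in zs])
        uv=(proj(n,P)-off+.5)*S
        cv2.fillConvexPoly(m,cv2.convexHull(uv.round().astype(np.int32)),255)
    m=np.zeros((size[1]*S,size[0]*S),np.uint8)
    hull([(-40,-33),(40,-33),(40,3),(-40,3)],[zb,zb+8])
    hull([(16,-33),(40,-33),(40,21),(16,21)] if 0 else [(13,0),(37,0),(37,21),(13,21)],[zb,zb+8])
    hull(np.c_[25+12*np.cos(t),21+12*np.sin(t)],[zb,zb+38])
    return cv2.resize(m,size,interpolation=cv2.INTER_AREA)/255.
def fit(n,img,uv,zb=18,hands='LR',th0=None,r=24):
    u,v=np.round(uv).astype(int);off=np.array([u-r,v-r])
    g=img[v-r:v+r,u-r:u+r].max(2).astype(float)
    w=np.clip((125-g)/50,0,1)  # dark
    res=[]
    x0=back(n,uv,zb+8)[0]
    for h in hands:
        for th in (np.arange(0,360,30) if th0 is None else [th0]):
            f=lambda q:np.sum((render(n,(q[0],q[1],q[2]/20),h,zb,off,(2*r,2*r))-w)**2)
            o=minimize(f,[x0[0],x0[1],np.radians(th)*20],method='Nelder-Mead',options=dict(initial_simplex=np.array([x0[0],x0[1],np.radians(th)*20])+np.array([[0,0,0],[15,0,0],[0,15,0],[0,0,6]]),maxiter=90))
            res.append((round(o.fun,1),h,round(o.x[0],1),round(o.x[1],1),round(np.degrees(o.x[2]/20)%360,1)))
    return sorted(res)
E
python3 - <<'E'
from h import *
im=cv2.imread("pics/top0.png")
for uv in((331,144),(308,176),(320,207)): print(fit("top",im,uv)[:4], [r for r in fit("top",im,uv) ][-1][0])
cr=cv2.resize(im[100:250,215:430],None,fx=3.7,fy=3.7,interpolation=cv2.INTER_CUBIC);cv2.imwrite("pics/c0.png",cr)
print(back("top",[(281,123),(359,119),(286,235),(366,229)],18).round(),back("top",[(227,125),(415,112),(232,238),(421,224)],48).round())
E
```

```text
Traceback (most recent call last):
  File "h.py", line 38, in fit
    o=minimize(f,[x0[0],x0[1],np.radians(th)*20],method='Nelder-Mead',options=dict(initial_simplex=np.array([x0[0],x0[1],np.radians(th)*20])+np.array([[0,0,0],[15,0,0],[0,15,0],[0,0,6]]),maxiter=90))
  File "h.py", line 37, in <lambda>
    f=lambda q:np.sum((render(n,(q[0],q[1],q[2]/20),h,zb,off,(2*r,2*r))-w)**2)
                       ~~~~~~^^^^^^^^^^^^^^^^^^^^^^^^^^^^^^^^^^^^^^^^^^
  File "h.py", line 27, in render
    hull(np.c_[25+12*np.cos(t),21+12*np.sin(t)],[zb,zb+38])
    ~~~~^^^^^^^^^^^^^^^^^^^^^^^^^^^^^^^^^^^^^^^^^^^^^^^^^^^
  File "h.py", line 22, in hull
    uv=(proj(n,P)-off+.5)*S
        ~~~~^^^^^
  File "h.py", line 5, in proj
    p=cams.camera_params(n);M=np.array(p["world_to_cam"]);f=200/np.tan(np.radians(p["fov_y"]/2))
ValueError: time passes only in moves, steps and waits
```

```bash
sed -i 's/p=cams.camera_params(n)/p=cp(n)/' h.py; sed -i '3a import functools\ncp=functools.lru_cache(None)(cams.camera_params)' h.py
python3 - <<'E'
from h import *
im=cv2.imread("pics/top0.png")
for uv in((331,144),(308,176),(320,207)): print(fit("top",im,uv)[:4])
for uv in((331,144),(308,176),(320,207)): print(fit("top",im,uv,hands='R')[:1])
cr=cv2.resize(im[100:250,215:430],None,fx=3.7,fy=3.7,interpolation=cv2.INTER_CUBIC);cv2.imwrite("pics/c0.png",cr)
print(back("top",[(281,123),(359,119),(286,235),(366,229)],18).round(),back("top",[(227,125),(415,112),(232,238),(421,224)],48).round())
E
```

```text
[(np.float64(72.3), 'L', np.float64(675.0), np.float64(-36.0), np.float64(98.6)), (np.float64(72.4), 'L', np.float64(675.2), np.float64(-35.7), np.float64(98.3)), (np.float64(72.6), 'L', np.float64(674.6), np.float64(-35.8), np.float64(98.6)), (np.float64(72.7), 'L', np.float64(674.9), np.float64(-36.1), np.float64(99.1))]
[(np.float64(76.0), 'L', np.float64(559.4), np.float64(54.4), np.float64(186.3)), (np.float64(76.0), 'L', np.float64(559.4), np.float64(54.6), np.float64(186.1)), (np.float64(76.0), 'L', np.float64(559.4), np.float64(54.7), np.float64(186.1)), (np.float64(76.2), 'L', np.float64(559.8), np.float64(54.2), np.float64(186.1))]
[(np.float64(120.2), 'R', np.float64(448.5), np.float64(14.3), np.float64(173.9)), (np.float64(120.2), 'R', np.float64(448.6), np.float64(14.2), np.float64(173.9)), (np.float64(120.3), 'R', np.float64(448.5), np.float64(13.9), np.float64(173.6)), (np.float64(120.4), 'R', np.float64(448.5), np.float64(14.4), np.float64(173.7))]
[(np.float64(138.1), 'R', np.float64(667.5), np.float64(-27.5), np.float64(355.8))]
[(np.float64(136.0), 'R', np.float64(553.1), np.float64(48.1), np.float64(70.4))]
[(np.float64(120.2), 'R', np.float64(448.5), np.float64(14.3), np.float64(173.9))]
[[ 758.  153.   18.]
 [ 770. -138.   18.]
 [ 341.  134.   18.]
 [ 361. -158.   18.]] [[ 744.  348.   48.]
 [ 786. -340.   48.]
 [ 332.  325.   48.]
 [ 377. -352.   48.]]
```

View pics/c0.png

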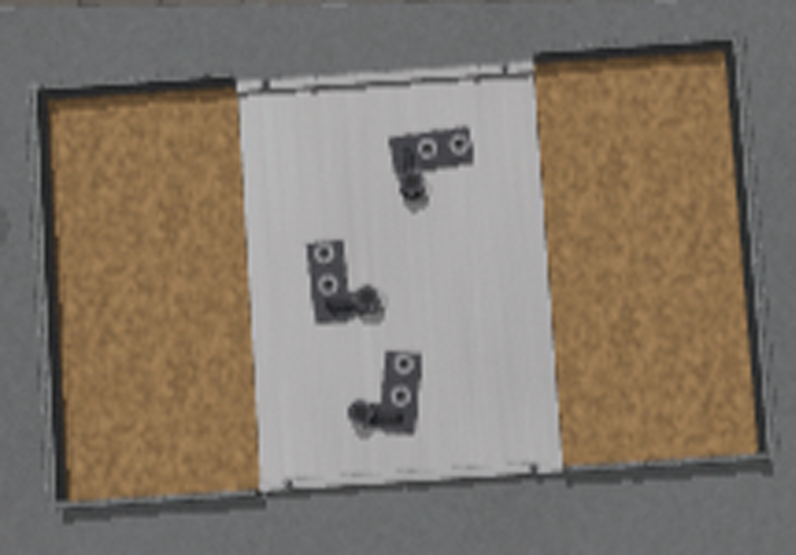

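The crop shows two left-hand brackets, far at (430,165) and middle at (345,285), and one right-hand bracket, near at (390,390). This agrees with the fits.

The plan is to set the fingers 16 mm apart so they form a V behind the barrel. The tips go just above the plate, and the barrel is pushed along the tray's own y. First move: to behind the far bracket's barrel.

```bash
cat > g.py <<'E'
# python3 g.py deckx decky z : offsets (cm) and tool-z turn (deg) to put tool x on deck +y
import sys,numpy as np
from scipy.spatial.transform import Rotation as R
from cell import bot
a=np.radians(2.8);C=np.array([558,-3]);X=np.array([np.cos(a),np.sin(a)]);Y=np.array([-X[1],X[0]])
s=bot.observe();q=s["eef_rot"];Rt=R.from_quat([q[1],q[2],q[3],q[0]])
p=np.array(s["position"]);d=p[:2]-C
print("t",s["time"],"deck xy",(d@X).round(1),(d@Y).round(1),"z",p[2].round(1),"F",np.round(s["ft_force"],1),"gap",round(s["finger_gap"],3))
if len(sys.argv)>3:
    x,y,z=map(float,sys.argv[1:4]);t=np.r_[C+x*X+y*Y,z]
    T=R.from_matrix(np.c_[np.r_[Y,0],np.r_[X,0],[0,0,-1]])
    print("off cm",(Rt.inv().apply(t-p)/10).round(2),"rot",np.degrees((Rt.inv()*T).as_rotvec()).round(2))
E
python3 g.py 92 -61 150
```

```text
t 0.35 deck xy -350.7 -612.2 z 238.4 F [-0.   0.5  0.2] gap 1.004
off cm [ 59.01 -38.93   8.86] rot [-3.000e-02 -2.000e-02 -7.219e+01]
```

```bash
python3 -m crank '{"rotation":[[0,0,-10],[0,0,-20],[0,0,-30],[0,0,-40],[0,0,-50],[0,0,-60],[0,0,-70],[0,0,-72.2]],"offset":[[4,-3,0],[9,-6,0],[15,-10,0],[20,-13,0],[25,-17,0],[30,-20,0],[35,-23,0],[40,-26,0]],"hand":[0.18,0.18,0.18,0.18,0.18,0.18,0.18,0.18]}'; python3 g.py 92 -61 100
```

```text
time: 1.35
position: [521.6, -245.8, 239.1]
eef_rot: [0.0, 0.689, 0.725, 0.0]
ft_force: [0.9, -1.0, -0.1]
finger_gap: 0.182
grip_force: 0.0
t 1.35 deck xy -48.2 -240.8 z 239.1 F [ 0.9 -1.  -0.1] gap 0.182
off cm [17.94 14.06 13.91] rot [0.04 0.03 0.16]
```

```bash
python3 -m crank '{"rotation":[[0,0,0],[0,0,0],[0,0,0],[0,0,0],[0,0,0],[0,0,0],[0,0,0],[0,0,0]],"offset":[[4,3,3],[8,6,6],[12,9,9],[16,12,12],[17.9,14,13.9],[17.9,14,13.9],[17.9,14,13.9],[17.9,14,13.9]],"hand":[0.18,0.18,0.18,0.18,0.18,0.18,0.18,0.18]}'; python3 g.py 92 -61 32
```

```text
time: 2.35
position: [651.7, -63.1, 101.1]
eef_rot: [0.001, 0.69, 0.724, 0.0]
ft_force: [0.1, 0.2, 0.1]
finger_gap: 0.183
grip_force: 0.0
t 2.35 deck xy 90.7 -64.6 z 101.1 F [0.1 0.2 0.1] gap 0.183
off cm [0.37 0.12 6.91] rot [ 0.1   0.03 -0.06]
```

```bash
python3 -m crank '{"rotation":[[0,0,0],[0,0,0],[0,0,0],[0,0,0]],"offset":[[0,0.1,3],[0,0.1,6],[0,0.1,6.9],[0,0.1,6.9]],"hand":[0.18,0.18,0.18,0.18]}'; python3 g.py 92 227 32; python3 - <<'E'
from h import *
im=cams.snapshot("scene");cv2.imwrite("pics/s1.png",cv2.resize(im[130:310,150:460],None,fx=2.5,fy=2.5))
E
```

```text
time: 2.85
position: [652.2, -62.5, 31.0]
eef_rot: [-0.0, 0.69, 0.724, -0.0]
ft_force: [0.5, 0.4, 0.4]
finger_gap: 0.183
grip_force: 0.0
t 2.85 deck xy 91.2 -64.1 z 31.0 F [0.5 0.4 0.4] gap 0.183
off cm [29.11  0.06 -0.1 ] rot [-0.02 -0.   -0.04]
```

View pics/s1.png

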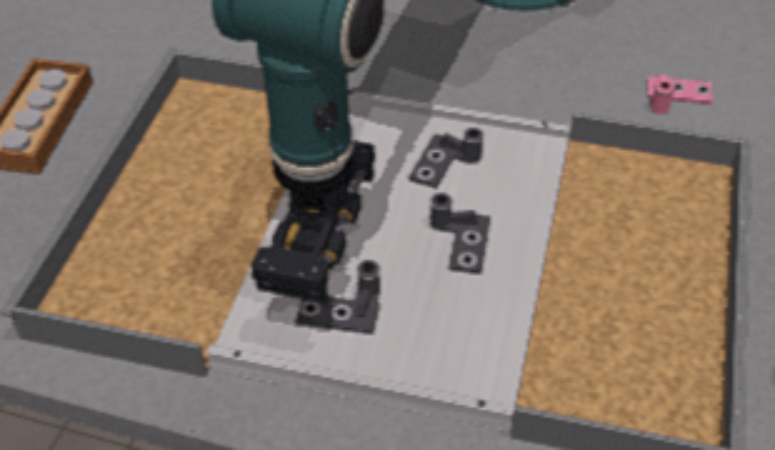

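The gripper stands behind the far bracket's barrel (crop (368,270)), with the tips just above the plate and clear of it. Now push left.

```bash
python3 -m crank '{"rotation":[[0,0,0],[0,0,0],[0,0,0],[0,0,0],[0,0,0],[0,0,0],[0,0,0],[0,0,0]],"offset":[[1.5,0,0],[3,0,0],[4.5,0,0],[6,0,0],[7.5,0,0],[9,0,0],[10.5,0,0],[12,0,0]],"hand":[0.18,0.18,0.18,0.18,0.18,0.18,0.18,0.18]}'; python3 g.py 92 227 32; python3 - <<'E'
from h import *
im=cams.snapshot("scene");cv2.imwrite("pics/s2.png",cv2.resize(im[130:310,150:460],None,fx=2.5,fy=2.5))
E
```

```text
time: 3.9
position: [646.4, 59.0, 30.6]
eef_rot: [-0.0, 0.69, 0.724, -0.0]
ft_force: [-0.0, -3.4, 1.0]
finger_gap: 0.18
grip_force: 1.2
t 3.9 deck xy 91.3 57.6 z 30.6 F [-0.  -3.4  1. ] gap 0.18
off cm [16.94  0.07 -0.14] rot [-0.02  0.    0.02]
```

View pics/s2.png

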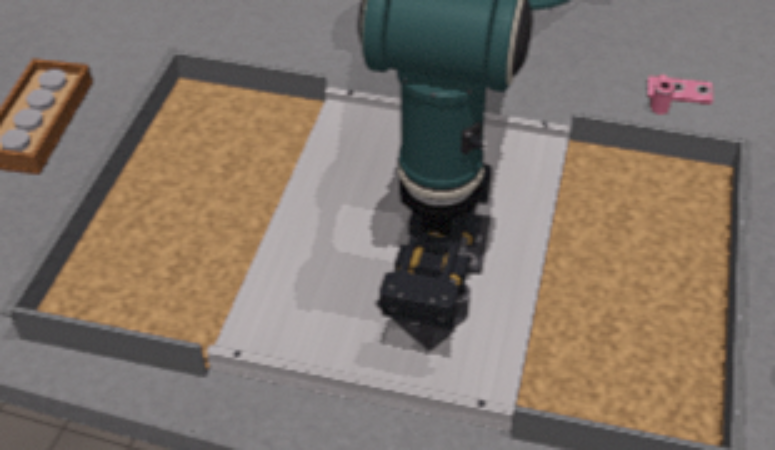

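The bracket is being pushed flat and has begun to turn, with a corner showing at (430,345). Continue.

```bash
python3 -m crank '{"rotation":[[0,0,0],[0,0,0],[0,0,0],[0,0,0],[0,0,0],[0,0,0],[0,0,0],[0,0,0]],"offset":[[1.5,0,0],[3,0,0],[4.5,0,0],[6,0,0],[7.5,0,0],[9,0,0],[10.5,0,0],[12,0,0]],"hand":[0.18,0.18,0.18,0.18,0.18,0.18,0.18,0.18]}'; python3 g.py 92 227 32; python3 - <<'E'
from h import *
im=cams.snapshot("scene");cv2.imwrite("pics/s3.png",cv2.resize(im[130:310,150:460],None,fx=2.5,fy=2.5))
E
```

```text
time: 4.95
position: [640.7, 178.9, 30.7]
eef_rot: [0.0, 0.689, 0.724, 0.0]
ft_force: [0.2, -1.1, -0.5]
finger_gap: 0.185
grip_force: 0.6
t 4.95 deck xy 91.5 177.7 z 30.7 F [ 0.2 -1.1 -0.5] gap 0.185
off cm [ 4.93  0.05 -0.13] rot [ 0.   -0.    0.02]
```

View pics/s3.png

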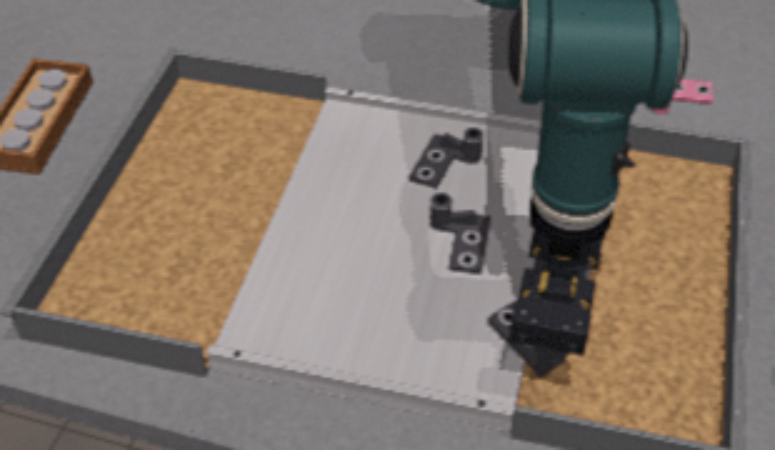

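The bracket trails its barrel as planned. Its tail is still on the tray edge at (507,320). Push on 6.5 cm, then back off and lift.

```bash
python3 -m crank '{"rotation":[[0,0,0],[0,0,0],[0,0,0],[0,0,0],[0,0,0],[0,0,0],[0,0,0],[0,0,0]],"offset":[[1.5,0,0],[3,0,0],[4.5,0,0],[6,0,0],[6.5,0,0],[6.5,0,0],[5,0,0],[5,0,-4]],"hand":[0.18,0.18,0.18,0.18,0.18,0.18,0.18,0.18]}'; python3 g.py -19.5 -10 90
```

```text
time: 6.0
position: [634.9, 224.7, 66.8]
eef_rot: [-0.002, 0.69, 0.724, -0.004]
ft_force: [0.3, -0.6, -0.2]
finger_gap: 0.176
grip_force: 0.0
t 6.0 deck xy 88.0 223.7 z 66.8 F [ 0.3 -0.6 -0.2] gap 0.176
off cm [-23.39 -10.74  -2.16] rot [-0.49  0.15 -0.06]
```

```bash
python3 -m crank '{"rotation":[[0,0,0],[0,0,0],[0,0,0],[0,0,0],[0,0,0],[0,0,0],[0,0,0],[0,0,0]],"offset":[[0,0,-3],[-5,-3,-3],[-10,-5,-3],[-15,-8,-3],[-20,-10.5,-3],[-23.4,-10.7,-3],[-23.4,-10.7,-3],[-23.4,-10.7,-3]],"hand":[0.18,0.18,0.18,0.18,0.18,0.18,0.18,0.18]}'; python3 g.py -19.5 -10 31;  python3 - <<'E'
from h import *
im=cams.snapshot("scene");cv2.imwrite("pics/s4.png",cv2.resize(im[130:310,150:460],None,fx=2.5,fy=2.5))
E
```

```text
time: 7.0
position: [542.9, -11.5, 100.9]
eef_rot: [-0.0, 0.69, 0.724, 0.0]
ft_force: [-0.2, 0.6, -0.4]
finger_gap: 0.182
grip_force: 0.0
t 7.0 deck xy -15.5 -7.7 z 100.9 F [-0.2  0.6 -0.4] gap 0.182
off cm [-0.23 -0.41  6.99] rot [ 0.02 -0.03 -0.07]
```

View pics/s4.png

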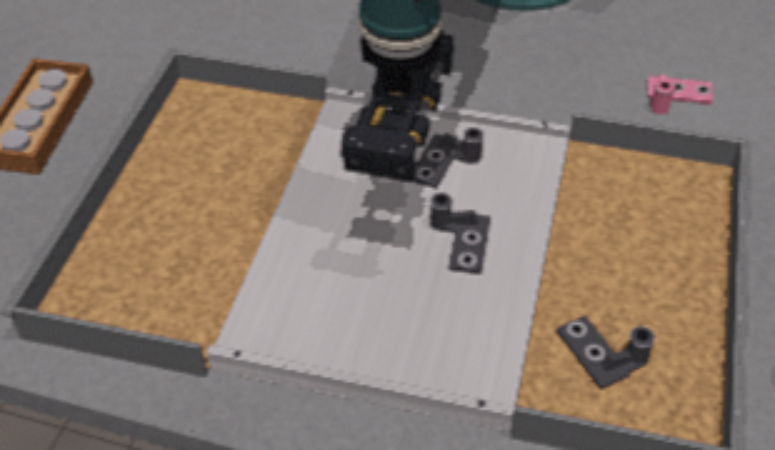

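The first bracket lies flat and wholly in the left bin at crop (605,350). Next is the middle one: descend and push.

```bash
python3 -m crank '{"rotation":[[0,0,0],[0,0,0],[0,0,0],[0,0,0]],"offset":[[-0.2,-0.4,3],[-0.2,-0.4,6],[-0.2,-0.4,7],[-0.2,-0.4,7]],"hand":[0.18,0.18,0.18,0.18]}'; python3 -m crank '{"rotation":[[0,0,0],[0,0,0],[0,0,0],[0,0,0],[0,0,0],[0,0,0],[0,0,0],[0,0,0]],"offset":[[1.5,0,0],[3,0,0],[4.5,0,0],[6,0,0],[7.5,0,0],[9,0,0],[10.5,0,0],[12,0,0]],"hand":[0.18,0.18,0.18,0.18,0.18,0.18,0.18,0.18]}'; python3 g.py -19.5 235 31;  python3 - <<'E'
from h import *
im=cams.snapshot("scene");cv2.imwrite("pics/s5.png",cv2.resize(im[130:310,150:460],None,fx=2.5,fy=2.5))
E
```

```text
time: 7.55
position: [538.6, -12.6, 30.1]
eef_rot: [-0.001, 0.689, 0.725, -0.001]
ft_force: [-0.2, -0.7, -0.6]
finger_gap: 0.179
grip_force: 0.0
time: 8.55
position: [532.9, 107.5, 30.6]
eef_rot: [-0.0, 0.69, 0.724, -0.0]
ft_force: [-0.5, -2.0, 0.9]
finger_gap: 0.181
grip_force: 0.9
t 8.55 deck xy -19.7 111.6 z 30.6 F [-0.5 -2.   0.9] gap 0.181
off cm [12.34  0.02 -0.04] rot [-0.02 -0.    0.01]
```

View pics/s5.png

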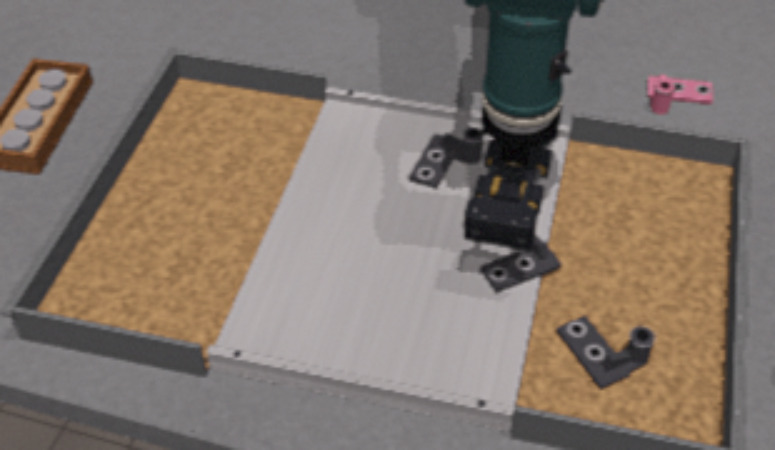

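The middle bracket is also turning, with its plate on the far side. It clears the first one. Continue.

```bash
python3 -m crank '{"rotation":[[0,0,0],[0,0,0],[0,0,0],[0,0,0],[0,0,0],[0,0,0],[0,0,0],[0,0,0]],"offset":[[1.5,0,0],[3,0,0],[4.5,0,0],[6,0,0],[7.5,0,0],[9,0,0],[10.5,0,0],[12,0,0]],"hand":[0.18,0.18,0.18,0.18,0.18,0.18,0.18,0.18]}';  python3 -m crank '{"rotation":[[0,0,0],[0,0,0],[0,0,0],[0,0,0],[0,0,0]],"offset":[[0.7,0,0],[0.7,0,0],[-1,0,0],[-1,0,-4],[-1,0,-7]],"hand":[0.18,0.18,0.18,0.18,0.18]}'; python3 g.py -129.5 95 100
```

```text
time: 9.6
position: [527.0, 227.2, 30.6]
eef_rot: [-0.0, 0.69, 0.724, -0.0]
ft_force: [1.2, -2.6, -0.4]
finger_gap: 0.179
grip_force: 0.9
time: 10.22
position: [527.8, 214.8, 101.6]
eef_rot: [-0.0, 0.69, 0.724, -0.0]
ft_force: [1.0, 0.2, 1.0]
finger_gap: 0.179
grip_force: 0.0
t 10.225 deck xy -19.5 219.0 z 101.6 F [1.  0.2 1. ] gap 0.179
off cm [-12.41 -10.99   0.16] rot [-0.01  0.01 -0.07]
```

```bash
python3 -m crank '{"rotation":[[0,0,0],[0,0,0],[0,0,0],[0,0,0],[0,0,0],[0,0,0]],"offset":[[-4,-4,0],[-8,-8,0],[-12,-10.5,0],[-12.5,-11,0],[-12.5,-11,0],[-12.5,-11,0]],"hand":[0.18,0.18,0.18,0.18,0.18,0.18]}'; python3 g.py -130 93 31;  python3 - <<'E'
from h import *
im=cams.snapshot("scene");cv2.imwrite("pics/s6.png",cv2.resize(im[130:310,150:460],None,fx=2.5,fy=2.5))
E
```

```text
time: 10.98
position: [425.2, 86.5, 101.1]
eef_rot: [0.0, 0.689, 0.724, 0.001]
ft_force: [1.3, -0.4, -0.3]
finger_gap: 0.179
grip_force: 0.0
t 10.975 deck xy -128.3 95.9 z 101.1 F [ 1.3 -0.4 -0.3] gap 0.179
off cm [-0.3  -0.18  7.01] rot [ 0.07 -0.02  0.02]
```

View pics/s6.png

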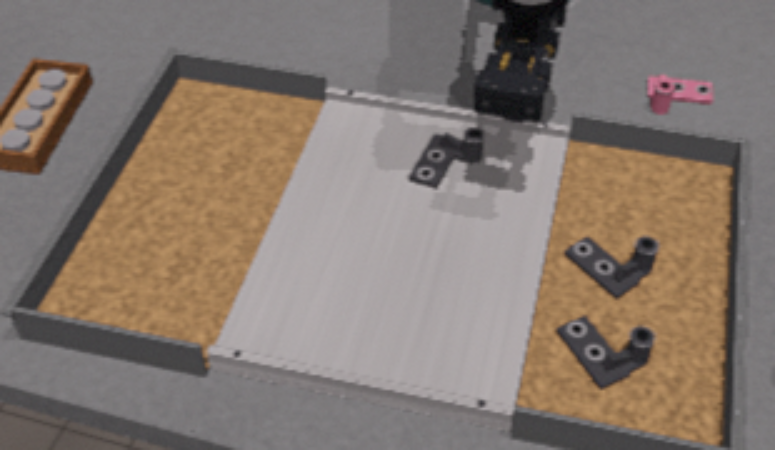

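Both left-hand brackets lie flat in the left bin, at (605,350) and (615,265). The near right-hand bracket still stands at (445,155), and I now push it right.

```bash
python3 -m crank '{"rotation":[[0,0,0],[0,0,0],[0,0,0],[0,0,0]],"offset":[[0,-0.2,3],[0,-0.2,6],[0,-0.2,7],[0,-0.2,7]],"hand":[0.18,0.18,0.18,0.18]}'; python3 -m crank '{"rotation":[[0,0,0],[0,0,0],[0,0,0],[0,0,0],[0,0,0],[0,0,0],[0,0,0],[0,0,0]],"offset":[[-1.5,0,0],[-3,0,0],[-4.5,0,0],[-6,0,0],[-7.5,0,0],[-9,0,0],[-10.5,0,0],[-12,0,0]],"hand":[0.18,0.18,0.18,0.18,0.18,0.18,0.18,0.18]}'; python3 -m crank '{"rotation":[[0,0,0],[0,0,0],[0,0,0],[0,0,0],[0,0,0],[0,0,0],[0,0,0]],"offset":[[-1.5,0,0],[-3,0,0],[-4.5,0,0],[-6,0,0],[-7.5,0,0],[-9,0,0],[-10.5,0,0]],"hand":[0.18,0.18,0.18,0.18,0.18,0.18,0.18]}';python3 g.py -130 -235 31;  python3 - <<'E'
from h import *
im=cams.snapshot("scene");cv2.imwrite("pics/s7.png",cv2.resize(im[130:310,150:460],None,fx=2.5,fy=2.5))
E
```

```text
time: 11.52
position: [421.8, 86.4, 30.2]
eef_rot: [-0.001, 0.689, 0.725, -0.001]
ft_force: [-1.0, -0.7, -0.3]
finger_gap: 0.181
grip_force: 0.0
time: 12.52
position: [427.7, -34.9, 30.5]
eef_rot: [-0.0, 0.69, 0.724, -0.0]
ft_force: [-0.5, 2.2, 1.0]
finger_gap: 0.18
grip_force: 0.9
time: 13.4
position: [433.1, -139.7, 30.7]
eef_rot: [-0.0, 0.69, 0.724, 0.0]
ft_force: [0.2, 1.4, 0.3]
finger_gap: 0.181
grip_force: 0.8
t 13.4 deck xy -131.5 -130.4 z 30.7 F [0.2 1.4 0.3] gap 0.181
off cm [-10.46   0.14  -0.03] rot [-0.   -0.01  0.02]
```

View pics/s7.png

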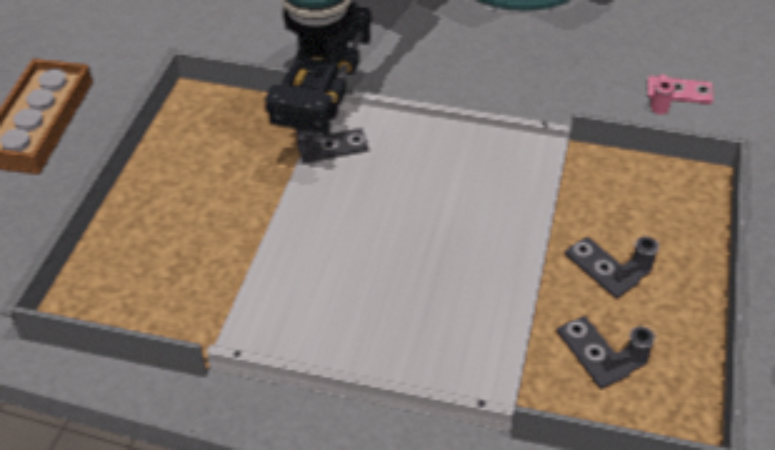

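It is trailing correctly over the right edge. Finish the push, lift, move clear and check all three numerically.

```bash
python3 -m crank '{"rotation":[[0,0,0],[0,0,0],[0,0,0],[0,0,0],[0,0,0],[0,0,0],[0,0,0],[0,0,0]],"offset":[[-1.5,0,0],[-3,0,0],[-4.5,0,0],[-6,0,0],[-7.5,0,0],[-9,0,0],[-10.5,0,0],[-11,0,0]],"hand":[0.18,0.18,0.18,0.18,0.18,0.18,0.18,0.18]}'; python3 -m crank '{"rotation":[[0,0,0],[0,0,0],[0,0,0],[0,0,0],[0,0,0],[0,0,0],[0,0,0],[0,0,0]],"offset":[[0,0,0],[1.5,0,0],[1.5,0,-5],[1.5,0,-10],[5,0,-15],[10,0,-15],[14,0,-15],[14,0,-15]],"hand":[0.18,0.18,0.18,0.18,0.18,0.18,0.18,0.18]}'; cat > chk.py <<'E'
from h import *
for n in("top","scene"):
    im=cams.snapshot(n); cv2.imwrite(f"pics/end_{n}.png",im)
    for tg in("bracket_a_mid","bracket_c_mid"): print(n,tg,[(np.round(d["centre"]).tolist(),round(d["conf"],2)) for d in cams.boxes_of(n,tg)])
    a=np.radians(2.8);C=np.array([558,-3]);X=np.array([np.cos(a),np.sin(a)]);Y=np.array([-X[1],X[0]])
    for h,g in(("L",(75,215)),("L",(-35,215)),("R",(-145,-215))):
        P=np.r_[C+g[0]*X+g[1]*Y,16]
        r=fit(n,im,proj(n,P)[0],zb=8,hands=h)[0]
        x,y,th=r[2:];s=1 if h=='L' else -1;th=np.radians(th)
        o=np.array([(-40,-33*s),(40,-33*s),(40,3*s),(-40,3*s),(25,33*s)])
        w=np.c_[x+np.cos(th)*o[:,0]-np.sin(th)*o[:,1],y+np.sin(th)*o[:,0]+np.cos(th)*o[:,1]]
        d=(w-C)@Y;print(n,h,[float(v) for v in (r[0],)+r[2:]],"deck y range",d.min().round(),d.max().round())
E
python3 chk.py
```

```text
time: 14.45
position: [438.7, -249.8, 30.9]
eef_rot: [0.0, 0.69, 0.724, 0.0]
ft_force: [-0.3, 2.2, 1.1]
finger_gap: 0.178
grip_force: 1.1
time: 15.45
position: [430.7, -105.7, 180.6]
eef_rot: [-0.0, 0.688, 0.726, 0.0]
ft_force: [-0.0, -0.9, 0.1]
finger_gap: 0.177
grip_force: 0.0
top bracket_a_mid [([216.0, 242.0, 7.0], 0.7), ([534.0, 226.0, 16.0], 0.68)]
top bracket_c_mid [([448.0, -270.0, 47.0], 0.54)]
top L [159.6, 643.1, 231.3, 44.3] deck y range 179.0 271.0
top L [43.1, 529.7, 218.8, 55.8] deck y range 171.0 263.0
top R [1150.9, 430.1, -188.3, 96.5] deck y range -221.0 -139.0
scene bracket_a_mid [([538.0, 228.0, 14.0], 0.74), ([225.0, 251.0, 8.0], 0.53)]
scene bracket_c_mid [([456.0, -236.0, 16.0], 0.59)]
scene L [315.9, 644.5, 231.9, 44.4] deck y range 179.0 272.0
scene L [84.2, 530.7, 219.2, 55.0] deck y range 171.0 263.0
scene R [538.2, 444.2, -240.5, 321.1] deck y range -273.0 -180.0
```

```bash
python3 -m crank '{"rotation":[[0,0,0],[0,0,0],[0,0,0],[0,0,0],[0,0,0],[0,0,0],[0,0,0],[0,0,0]],"offset":[[5,0,-3],[10,0,-5],[15,0,-5],[20,0,-5],[24,0,-5],[24,0,-5],[24,0,-5],[24,0,-5]],"hand":[0.18,0.18,0.18,0.18,0.18,0.18,0.18,0.18]}'; python3 chk.py; python3 - <<'E'
from h import *
for n in("top","scene"):
    a=cv2.imread(f"pics/{n}0.png").astype(int);b=cv2.imread(f"pics/end_{n}.png").astype(int)
    for k,P in dict(disc=(520,485,0),bottle=(672,455,0),case=(590,-480,15),pink=(216,245,6),white=(785,-470,6)).items():
        u,v=proj(n,P)[0].round().astype(int);print(n,k,u,v,np.abs(a-b)[max(v-14,0):v+14,u-14:u+14].mean().round(1))
E
```

```text
time: 16.75
position: [420.0, 129.6, 230.5]
eef_rot: [0.0, 0.69, 0.724, -0.0]
ft_force: [-1.0, -0.6, 0.7]
finger_gap: 0.18
grip_force: 0.0
top bracket_a_mid [([541.0, 238.0, 14.0], 0.47)]
top bracket_c_mid [([448.0, -235.0, 16.0], 0.78)]
top L [261.6, 642.7, 231.2, 44.4] deck y range 179.0 271.0
top L [1127.7, 515.4, 221.5, 279.6] deck y range 183.0 266.0
top R [238.6, 443.9, -239.7, 320.3] deck y range -272.0 -179.0
scene bracket_a_mid [([539.0, 224.0, 12.0], 0.79), ([228.0, 249.0, 8.0], 0.7)]
scene bracket_c_mid [([459.0, -236.0, 18.0], 0.85)]
scene L [315.2, 644.1, 231.8, 44.3] deck y range 179.0 272.0
scene L [80.8, 530.2, 219.1, 54.9] deck y range 171.0 263.0
scene R [487.3, 444.5, -240.3, 321.6] deck y range -273.0 -180.0
top disc 193 188 1.2
top bottle 202 147 1.2
top case 452 166 1.2
top pink 256 269 31.0
top white 447 115 1.1
scene disc 496 257 1.2
scene bottle 482 303 1.1
scene case 151 194 1.3
scene pink 418 165 1.1
scene white 114 248 1.1
```

All three brackets fit as lying flat in the right bins, at least 20 mm off the tray. The bystanders are unchanged; the pink one's top-view difference is the arm covering it, and the scene view shows no change there.

```bash
python3 -c "
from cell import order
print(order.sign_off())"
```

```text
the job is handed in; nothing more can be done
None
```

The job is handed in: both left-hand brackets lie flat in the left bin and the right-hand one lies flat in the right bin, all at least 20 mm off the tray, in about 17 of the 72 s, with nothing else moved.

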